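# Tare the balance and bring the support clamp over its weighing cradle

## Robot

A 6-joint arm with a two-finger parallel gripper is mounted at the origin on the work surface. World frame = base frame: x ahead of the robot, y to its left, z up, the work surface at z = 0. Lengths are in m, angles in rad, forces in N, time in s.
With the tool pointing down it reaches from about 0.25 to 0.725 m from the base axis. Payload 4 kg.
Tool frame: the origin (TCP) lies on the centre line of the jaws, within the pads' length; the fingertips stand 14 mm ahead of it and the grasp point (between the pads) lies 5 mm behind it; z points along the fingers, x is the direction in which the jaws open and shut, and the axes are right-handed (so a half turn about z gives the same grasp; the last joint's range is limited). The gripper opens to 85 mm and grips with 20 to 120 N. Pads are 22 mm wide; open, the fingers measure 114 mm over their backs; the gripper's body (76 mm by 85 mm) begins 54 mm behind the grasp point. The pads swing forward as they close: fully open they stand 13 mm farther back than shut.
Start: joints at [-1.2, 0.241, 0.005, 1.335, 0, 1.571], TCP at [0.181, -0.466, 0.245] pointing down, gripper open.
Joint ranges: [-2.72, 2.72], [-1.05, 1.87], [-1.09, 1.28], [-1.99, 2.15], [-1.42, 1.44], [-3.14, 3.14]. Speed limits (rad/s): [2.79, 2.79, 3.14, 3.14, 3.14, 3.14].

## Interface

Orientations are given as a unit quaternion [x, y, z, w].
In Python, from workcell import get_obs, optics, ticket gives the robot as it stands.
- The arm moves only by the shell command python3 -m inch 'ROWS'. ROWS is JSON, a list that holds one entry, the list of rows, each a list of 5 numbers: the finger opening in cm, from 0 to 8.54, then the shift along the tool's x, y, z in cm, then the turn about the tool's z in degrees. In form: [[[fingers, dx, dy, dz, roll], ...]]. A call has exactly 5 rows; each row is the pose to reach, as a shift and turn from the pose measured when the call began, along the tool's axes at that moment; what a row does not reach only later rows make up. A row lasts 1/8 s, in which the tool goes at most 62.5 mm and 10.7 degrees, less where a joint would pass 70% of its speed; a pose out of reach is approached as far as the arm can. A call with a gripper value outside its range is refused whole. The fingers move at their own pace and stop on an object; the grip force is fixed at half the most. Time passes only in rows, so rows that repeat a pose let the fingers close, or fill a call up. It gives the time, the measured TCP pose, the force and the opening at its end, in the units of the state.
- get_obs(): the state, without advancing time (a new reading comes with each control period).
- optics.camera(name): name is "scene" or "top" or "wrist"; returns (picture, depth): 400x640x3 uint8, red, green, blue; 400x640 float32, m along the optical axis (not along the pixel's ray), 0 where there is no reading.
- optics.camera_info(name): a dict with "vfov" (degrees; the focal length in pixels is half the picture's height over the tangent of half this angle, whatever the lens; pixels are square), "cx", "cy" (the principal point, pixels), "R" (3x3) and "t" (3): a world point X has camera coordinates R X + t. Camera axes: x right, y down, z forward; pixel columns grow to the right and rows downward; lengths in m; the calibration is good to about 2 mm. A picture is of the moment at which its call begins: read the wrist's pose just before it. camera_info takes no time and is no camera call; for the wrist camera it gives the pose at the moment of the call.
- ticket.job_done(): hands the job in, once; it reports no verdict.
The state is a dict: "clock": time; "joint_pos": joint angles; "joint_vel": joint speeds; "tau": joint torques, N m; "eef_pos": TCP position; "tool_rot": TCP orientation; "ft_force": force on the tool from outside, world axes, zero at the start; "ft_torque": the same for the moment, N m; "grip_width": finger opening in m.
Only numpy, scipy, OpenCV 4.12 (cv2) and the standard library are available. Lean on these libraries where they do the work, as an engineer would, in place of code of your own. Each camera call takes 0.05 s, during which the arm holds its last target.

## Task

Zero the laboratory balance by pressing its green tare button fully down and letting it come up again. Then pick up the off-centre support clamp by the balance point of its bar and hold it level a few centimetres clear above the two blue yokes on the pan, with the bar lined up over both notches (either way round) and the balance point over the middle of the cradle; finish there, still holding it in the gripper. The clamp must not touch the balance, nothing may touch the balance at the end, and all other things on the bench stay where they stand.

Things in the scene. Friction and masses are not known exactly. Their poses are not given: they have to be found in the camera images.
- clamp: support clamp lying level on the bench: steel square bar 14 x 14 mm, heavy blue cast boss at one end, lighter blue forked claw at the other; 306 mm long, 0.5 to 0.9 kg. Origin: its balance point, on the bar's centre line, 60 mm from the boss's inner face and 140 mm from the claw's, at the start 22 mm above the bench. +x along the bar to the claw, z up. Bar bare from boss to claw.
- boss_end (a point): centre of the outer end face of the clamp's heavy boss, 106 mm from the balance point (-x), on the bar's line. The boss is a block 46 mm along the bar, 40 mm wide, 44 mm high; a brass thumbscrew juts from its -y side to 46 mm from the bar's line.
- claw_root (a point): centre of the claw's inner face, where the bar enters the light forked claw, 140 mm from the balance point (+x), on the bar's line. The claw is 60 mm long, 44 mm wide, 44 mm high; its tips lie 200 mm from the balance point.
- balance: white laboratory balance fixed to the bench, 270 mm deep (x), 190 mm wide (y), case top 60 mm above the bench; dark display and green button at its front (-x) end; steel pan 150 x 160 mm, top at 74 mm, with a blue cradle of two V-notched yokes. Origin under the centre of the case. The line through both notches, where a bar would lie, runs along the balance's y (its width).
- cradle_mid (a point): point midway between the bottoms of the cradle's two V notches, over the middle of the pan, 96 mm above the bench, 30 mm behind the balance's centre (+x). The yokes stand 38 mm either side of it along the balance's y, each 8 mm thick; their tips rise 29 mm above this point and reach 37 mm from it along the balance's x. Axes as the balance's.
- tare_top (a point): centre of the top of the green tare button, 26 mm across, in a black round housing 42 mm across whose rim lies 10 mm below this point; 82 mm above the bench when released. It sits at the front of the balance, 98 mm before its centre (-x) and 55 mm to +y of it. Pressed straight down.
- tare (a joint): travel of the tare button in m: 0 released, 0.006 fully down; the spring takes 5 N at full travel and returns it.
- wash_bottle: white plastic bottle with red cap, 68 mm across, 170 mm tall; bystander, origin under its centre
- beaker: clear open beaker, 84 mm across, 100 mm tall; bystander, origin under its centre
- flask: amber conical flask, 92 mm across the foot, 128 mm tall; bystander, origin under its centre
- stopper: black tapered rubber stopper, 34 mm across, 32 mm tall; bystander, origin under its centre
- weight: brass knobbed calibration weight, 28 mm across, 47 mm tall; bystander, origin under its centre
- tub: white open plastic tub, 130 mm across, 120 mm tall; bystander, origin under its centre
- spatula: lab spatula lying flat on the bench, 180 mm long; bystander, origin near its middle

How it is judged:
On the way, in this order (a step that is already met when the one before it is completed fails the run):
1. the tare button is pressed fully down (value of joint tare above 0.005 m), for 0.05 s.
2. the tare button is released and up again (value of joint tare below 0.001 m), for 0.1 s.
3. the clamp is lifted off the bench, held by the bar within 25 mm of its balance point (height (world z) of clamp above 0.06 m and x of the grasp point in the frame of clamp between -0.025 and 0.025 m and contact force between clamp and the fingers above 2 N), for 0.2 s.
At the end, for the whole second after the job is handed in: Gripped within 25 mm of its balance point, the clamp is still, level within 0.10 rad, balance point within 20 mm sideways of the cradle's middle and 40 to 120 mm above the notch bottoms, bar within 0.14 rad of the line of notches; button up, nothing touching the balance (x of the grasp point in the frame of clamp between -0.025 and 0.025 m and contact force between clamp and the fingers above 2 N and angle between clamp's own z axis and vertical below 0.1 rad and horizontal distance between clamp and cradle_mid below 0.02 m and z of clamp in the frame of cradle_mid between 0.04 and 0.12 m and angle between the x axis of clamp and the y axis of balance, either way round below 0.14 rad and contact force between balance and anything else below 0.5 N and value of joint tare below 0.001 m and linear speed of clamp below 0.02 m/s and angular speed of clamp below 0.1 rad/s); the arm keeps its last pose, push and grip.
It fails at once if the clamp touches the balance (contact force between clamp and balance above 1 N).
It fails at once if another thing on the bench is moved more than 30 mm or tipped over (distance of any of wash_bottle, beaker, flask, stopper, weight, tub, spatula from where it was at the start of the episode above 0.03 m or angle between any of wash_bottle, beaker, flask, stopper, weight, tub's own z axis and vertical above 0.5 rad).
It also fails if it takes over 58 s, if anything falls off the work surface, if the arm or the gripper's body presses on something with over 40 N, if the wrist force passes 120 N, or if a joint passes its speed limit or range.

## Working session

There is one attempt and no reset: what is moved stays moved. The work goes in short steps, Python scripts to look and compute and a shell command to move; the robot and the scene stay as the last step left them, time stands still between calls to the robot, and variables do not carry over. Pictures are saved under pics/ and viewed, and the job is handed in when it is done.

```bash
mkdir -p pics; ls; python3 - <<'E'
from workcell import get_obs, optics, ticket
import cv2, numpy as np
o=get_obs(); print(o)
for n in ["scene","top"]:
    p,d=optics.camera(n); i=optics.camera_info(n); print(n,i)
    cv2.imwrite(f"pics/{n}0.png",p[:,:,::-1]); np.savez(f"{n}0.npz",p=p,d=d,R=i["R"],t=i["t"],vf=i["vfov"],cx=i["cx"],cy=i["cy"])
E
```

```text
pics
{'clock': 0.0, 'joint_pos': array([-1.19999222e+00,  2.41410329e-01,  3.73117570e-03,  1.33518832e+00,
        2.34304712e-05,  1.57079076e+00]), 'joint_vel': array([-0.00170408, -0.00028795, -0.00100712,  0.00047752, -0.00091605,
        0.00041358]), 'tau': array([-1.60402440e-03, -3.72317934e+01,  2.52408117e+01,  1.70697650e-02,
       -7.92537389e-05, -4.91951482e-06]), 'eef_pos': array([ 0.18097311, -0.46546084,  0.24441689]), 'tool_rot': array([ 8.25338934e-01, -5.64636672e-01, -8.48079942e-04, -5.94395819e-04]), 'ft_force': array([ 0.16380436, -0.38215056,  0.19815333]), 'ft_torque': array([-0.01040935, -0.00026149,  0.03239508]), 'grip_width': 0.08558713928160643}
scene {'vfov': 42.80453936717247, 'cx': 321.69689942289875, 'cy': 206.89963016560307, 'R': array([[-0.38561998,  0.92263471, -0.00651308],
       [ 0.66830649,  0.27444136, -0.69141043],
       [-0.6361318 , -0.27097441, -0.72243283]]), 't': array([ 0.19936537, -0.29605434,  1.96024707])}
top {'vfov': 45.538839513678006, 'cx': 317.03847541969344, 'cy': 200.64714096642228, 'R': array([[-0.01283497, -0.9999056 ,  0.00490422],
       [-0.98668351,  0.01186962, -0.16221824],
       [ 0.16214471, -0.00692098, -0.98674272]]), 't': array([0.01478836, 0.55450915, 1.70125317])}
```

View pics/scene0.png

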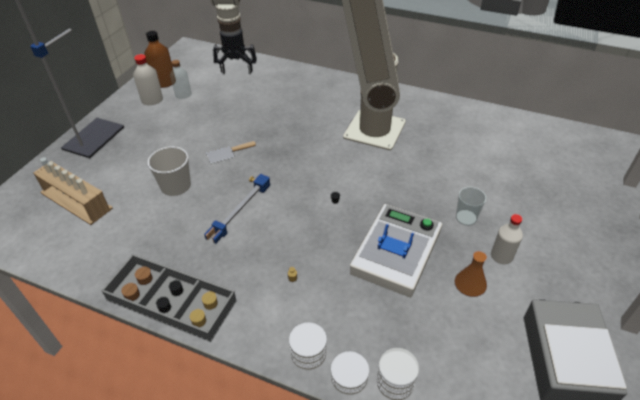

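View pics/top0.png

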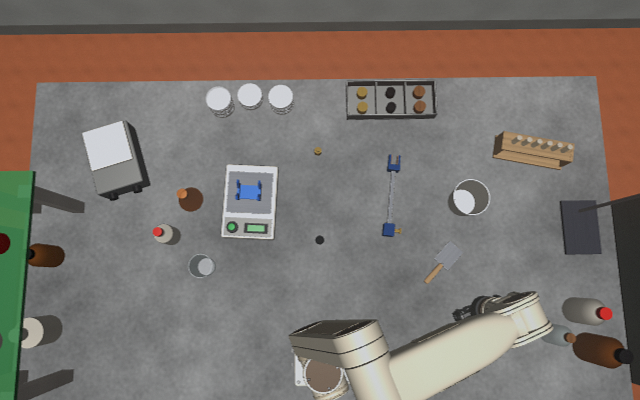

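Balance is near top-view (249,202) with its green button at (232,227); the clamp runs from its boss at (389,229) to its claw at (393,163). I'll zoom in and segment by colour.

```bash
cat > h.py <<'E'
import numpy as np, cv2
class V:
    def __init__(s,f):
        z=np.load(f); s.p,s.d,s.R,s.t=z['p'],z['d'],z['R'],z['t']; s.cx,s.cy=float(z['cx']),float(z['cy']); s.f=200/np.tan(np.radians(float(z['vf']))/2)
        h,w=s.d.shape; u,v=np.meshgrid(np.arange(w),np.arange(h))
        c=np.stack([(u-s.cx)/s.f*s.d,(v-s.cy)/s.f*s.d,s.d],-1); s.W=(c-s.t)@s.R
    def plane(s,u,v,z):
        r=np.array([(u-s.cx)/s.f,(v-s.cy)/s.f,1])@s.R; c=-s.t@s.R
        return c+r*(z-c[2])/r[2]
    def proj(s,X):
        c=s.R@np.array(X)+s.t; return c[0]/c[2]*s.f+s.cx,c[1]/c[2]*s.f+s.cy
E
python3 - <<'E'
from h import *
for n in ["top","scene"]:
    s=V(f"{n}0.npz"); hsv=cv2.cvtColor(s.p,cv2.COLOR_RGB2HSV); H,S,Vv=hsv[...,0].astype(int),hsv[...,1],hsv[...,2]
    for nm,m in [("blue",(H>105)&(H<130)&(S>130)&(Vv>50)),("green",(H>50)&(H<85)&(S>150)&(Vv>60))]:
        k,l,st,ce=cv2.connectedComponentsWithStats(m.astype(np.uint8))
        for j in range(1,k):
            if st[j,4]<12: continue
            w=s.W[l==j]; print(n,nm,st[j],ce[j].round(1),np.median(w,0).round(4),w.min(0).round(3),w.max(0).round(3))
a=V("top0.npz").p; b=V("scene0.npz").p
x=cv2.resize(a[140:260,200:420],None,fx=3.6,fy=3.6,interpolation=cv2.INTER_CUBIC); cv2.imwrite("pics/topz.png",x[:,:,::-1])
E
```

```text
top blue [388 155  12  15  71] [392.7 165.1] [ 0.6816 -0.273   0.0407] [ 0.67  -0.3    0.015] [ 0.726 -0.258  0.053]
top blue [236 180  25  21 338] [248.5 191.4] [0.584  0.2553 0.081 ] [0.271 0.02  0.067] [0.62  0.296 1.769]
top blue [383 223  11  13 119] [388.4 229.1] [ 0.447  -0.2494  0.0436] [ 0.425 -0.269  0.022] [ 0.469 -0.231  0.054]
scene blue [ 31  43  16  14 150] [38.8 49.5] [ 0.5177 -0.9575  0.4033] [ 0.493 -0.984  0.381] [1.522 0.428 1.213]
scene blue [255 175  14  16 147] [262.3 181.8] [ 0.4556 -0.2384  0.0402] [ 0.432 -0.265  0.009] [1.522 0.428 1.213]
scene blue [213 221  13  21 133] [219.  229.8] [ 0.689  -0.2627  0.037 ] [ 0.672 -0.294  0.009] [ 0.731 -0.254  0.05 ]
scene blue [379 225  34  32 439] [393.8 244.1] [0.5897 0.2523 0.0831] [0.557 0.214 0.075] [0.625 0.297 0.129]
```

View pics/topz.png

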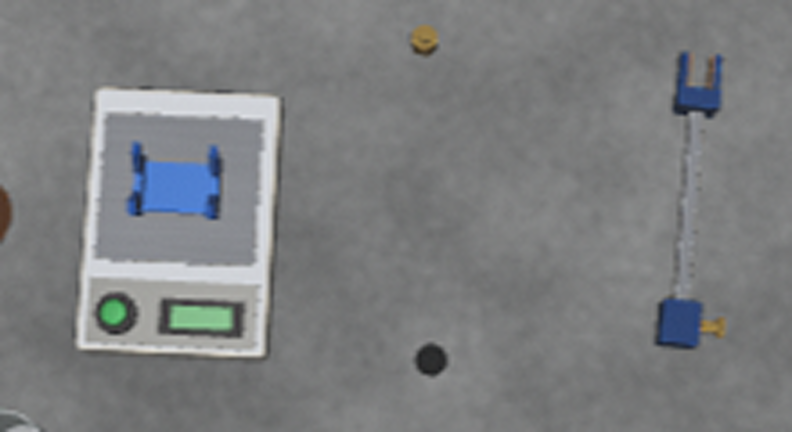

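```bash
python3 - <<'E'
from h import *
for n in ["top","scene"]:
    s=V(f"{n}0.npz"); W=s.W
    box=(W[...,0]>.35)&(W[...,0]<.75)&(W[...,1]>.1)&(W[...,1]<.4)
    m=box&(W[...,2]>.045)&(W[...,2]<.14)
    r=cv2.minAreaRect((W[m][:,:2]*1000).astype(np.float32)); print(n,"balance rect",r)
    z=W[box&m][:,2]; print(" z hist",np.histogram(z,np.arange(.045,.14,.005)))
    # clamp
    box=(W[...,0]>.38)&(W[...,0]<.78)&(W[...,1]>-.35)&(W[...,1]<-.2)
    m=box&(W[...,2]>.012)&(W[...,2]<.07)
    pts=W[m]; print(" clamp rect",cv2.minAreaRect((pts[:,:2]*1000).astype(np.float32)), pts[:,2].max())
    b=pts[(pts[:,0]>.485)&(pts[:,0]<.64)]
    c=np.polyfit(b[:,0],b[:,1],1); print(" bar y=",c,len(b),np.median(b[:,2]), np.std(b[:,1]-np.polyval(c,b[:,0])))
    hsv=cv2.cvtColor(s.p,cv2.COLOR_RGB2HSV); H,S,Vv=hsv[...,0].astype(int),hsv[...,1],hsv[...,2]
    box=(W[...,0]>.38)&(W[...,0]<.6)&(W[...,1]>.2)&(W[...,1]<.4)&(W[...,2]>.05)
    g=box&(H>45)&(H<90)&(S>150)
    print(" green",g.sum(),np.median(W[g],0),s.plane(*[np.argwhere(g)[:,k].mean() for k in (1,0)],.082))
    # bystanders tall: names
E
```

```text
top balance rect ((517.746337890625, 274.09722900390625), (230.00242614746094, 349.2831726074219), 86.17475891113281)
 z hist (array([ 39, 234, 645, 737, 541, 694, 591, 183,  35,  24,  18,  11,  15,
        14,  18,  21,   7,   0,   0]), array([0.045, 0.05 , 0.055, 0.06 , 0.065, 0.07 , 0.075, 0.08 , 0.085,
       0.09 , 0.095, 0.1  , 0.105, 0.11 , 0.115, 0.12 , 0.125, 0.13 ,
       0.135, 0.14 ]))
 clamp rect ((584.7689208984375, -260.36517333984375), (108.19981384277344, 343.0165100097656), 88.78828430175781) 0.05420482055975561
 bar y= [-0.13174198 -0.19269047] 175 0.028706809497695163 0.006769302332523191
 green 0 [nan nan nan] [nan nan nan]
scene balance rect ((517.8240966796875, 273.67779541015625), (224.0659942626953, 355.1349792480469), 85.13379669189453)
 z hist (array([  84,  129,  578, 1269,  389,  830, 1017,  302,   63,   25,   40,
         24,   21,   21,   18,   39,   16,    1,    0]), array([0.045, 0.05 , 0.055, 0.06 , 0.065, 0.07 , 0.075, 0.08 , 0.085,
       0.09 , 0.095, 0.1  , 0.105, 0.11 , 0.115, 0.12 , 0.125, 0.13 ,
       0.135, 0.14 ]))
 clamp rect ((574.2137451171875, -276.2149658203125), (69.65730285644531, 311.7718811035156), 83.7688217163086) 0.05135610119944254
 bar y= [-0.11422728 -0.19741573] 237 0.02799539250601199 0.004764973084182102
 green 0 [nan nan nan] [nan nan nan]
  return _methods._mean(a, axis=axis, dtype=dtype,
  ret = um.true_divide(
<stdin>:17: RuntimeWarning: Mean of empty slice.
  ret = ret.dtype.type(ret / rcount)
```

```bash
python3 - <<'E'
from h import *
s=V("top0.npz"); q=V("scene0.npz")
hs=cv2.cvtColor(s.p,cv2.COLOR_RGB2HSV); print("btn hsv",hs[225:230,229:235].reshape(-1,3)[::6])
# distort check: table points via depth residual height
for v in (s,q):
    for u,w in [(60,100),(150,260),(320,200),(320,120),(480,250),(560,120),(250,300)]:
        print((u,w),v.W[w-2:w+3,u-2:u+3].reshape(-1,3).mean(0).round(4))
for n,u,w,z in [("boss",388.4,229.1,.044),("claw",392.7,163,.044),("button",231.5,227,.082),
   ("c1",200+97/3.6,140+88/3.6,.06),("c2",200+280/3.6,140+97/3.6,.06),("c3",200+266/3.6,140+356/3.6,.06),("c4",200+78/3.6,140+348/3.6,.06),("cradle",248.5,191.4,.08)]:
    X=s.plane(u,w,z); print(n,X.round(4),"scene px",np.round(q.proj(X),1))
x=cv2.resize(q.p[160:300,190:450],None,fx=3,fy=3,interpolation=cv2.INTER_CUBIC); cv2.imwrite("pics/scz.png",x[:,:,::-1])
E
```

```text
btn hsv [[ 66 139 165]
 [ 66 138 172]
 [ 66 137 173]
 [ 66 138 174]
 [ 66 116 117]]
(60, 100) [0.9704 1.0013 0.    ]
(150, 260) [ 3.482e-01  6.252e-01 -4.000e-04]
(320, 200) [ 5.643e-01 -3.600e-03  4.000e-04]
(320, 120) [ 0.8539 -0.007   0.0702]
(480, 250) [ 0.3654 -0.5689  0.0717]
(560, 120) [ 8.676e-01 -9.387e-01  5.000e-04]
(250, 300) [ 1.991e-01  2.559e-01 -1.000e-04]
(60, 100) [ 0.357  -1.187   0.0558]
(150, 260) [ 0.8679 -0.3989  0.0273]
(320, 200) [ 0.4277 -0.0434  0.0012]
(320, 120) [ 0.0219 -0.2142  0.0014]
(480, 250) [0.4806 0.4857 0.0475]
(560, 120) [-0.3303  0.6538  0.0026]
(250, 300) [ 0.8898 -0.0531  0.0483]
boss [ 0.4469 -0.2502  0.044 ] scene px [260.9 178.2]
claw [ 0.6934 -0.2753  0.044 ] scene px [216.4 226.9]
button [0.4574 0.3132 0.082 ] scene px [425.9 219.9]
c1 [0.6911 0.3375 0.06  ] scene px [411.5 286.8]
c2 [0.6795 0.1507 0.06  ] scene px [348.5 262.7]
c3 [0.4152 0.1645 0.06  ] scene px [382.2 202.2]
c4 [0.4255 0.3516 0.06  ] scene px [439.9 221.1]
cradle [0.5856 0.2544 0.08  ] scene px [394.3 245.3]
```

View pics/scz.png

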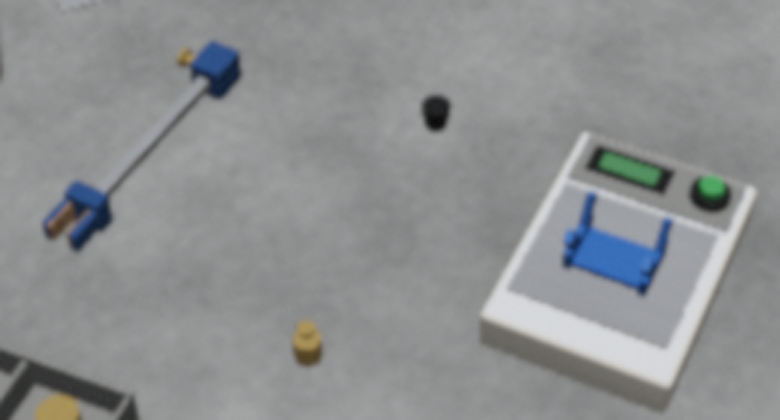

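```bash
cat > go.py <<'E'
import sys,numpy as np
from scipy.spatial.transform import Rotation as R
from workcell import get_obs
def delta(X,yaw=None):
    o=get_obs(); r=R.from_quat(o['tool_rot']); M=r.as_matrix()
    d=M.T@(np.array(X)-o['eef_pos'])*100; y=np.arctan2(M[1,0],M[0,0])
    roll=None if yaw is None else -np.degrees((yaw-y+np.pi)%(2*np.pi)-np.pi)
    print("t",round(o['clock'],2),"pos",o['eef_pos'].round(4),"yaw",y.round(4),"j",o['joint_pos'].round(2),"F",o['ft_force'].round(1),"w",round(o['grip_width'],4))
    print("need tool cm",d.round(2),"roll",roll, "zaxis",M[:,2].round(3))
if __name__=="__main__":
    a=[float(v) for v in sys.argv[1:]]; delta(a[:3],a[3] if len(a)>3 else None)
E
python3 go.py .4576 .312 .17 -.052
python3 - <<'E'
from h import *
s=V("top0.npz")
for n,u,w,z in [("bottlecap",158,232,.165),("flasktop",183,193,.12),("beaker",201,265,.05),("stopper",319.5,240,.02),("tub",466,197,.08)]: print(n,s.plane(u,w,z).round(3))
E
python3 -m inch '[[[8.5,-4.5,-3.9,0,-10],[8.5,-9,-7.8,0,-20],[8.5,-13.5,-11.7,0,-30],[8.5,-18,-15.6,0,-40],[8.5,-22.5,-19.5,0,-50]]]'
python3 go.py .4576 .312 .17 -.052
```

```text
t 0.1 pos [ 0.1809 -0.4655  0.2445] yaw -1.2001 j [-1.2   0.24  0.    1.34 -0.    1.57] F [-0.7 -0.3  0.2] w 0.0856
need tool cm [-62.43 -53.95   7.57] roll -65.77983422153045 zaxis [-0.001  0.002 -1.   ]
bottlecap [0.434 0.546 0.165]
flasktop [0.575 0.479 0.12 ]
beaker [0.326 0.425 0.05 ]
stopper [0.412 0.001 0.02 ]
tub [ 0.556 -0.528  0.08 ]
clock: 0.72
eef_pos: [0.2812, -0.1834, 0.2447]
tool_rot: [0.987, -0.161, -0.0, -0.001]
ft_force: [1.7, -0.5, -0.3]
grip_width: 0.0849
t 0.72 pos [ 0.2812 -0.1834  0.2447] yaw -0.3226 j [-0.58 -0.09 -0.36  1.3   0.    1.31] F [ 1.7 -0.5 -0.3] w 0.0849
need tool cm [  1.03 -52.56   7.56] roll -15.501696672300424 zaxis [-0.     0.002 -1.   ]
```

```bash

python3 -m inch '[[[4,0.2,-6,0,-10],[2,0.4,-12,0,-15.5],[0,0.6,-18,0,-15.5],[0,0.8,-24,0,-15.5],[0,0.8,-30,0,-15.5]]]'
python3 go.py .4576 .312 .17 -.052
python3 - <<'E'
from workcell import get_obs, optics
import cv2, numpy as np
n="wrist"; i=optics.camera_info(n); p,d=optics.camera(n); print(i)
cv2.imwrite("pics/w1.png",p[:,:,::-1]); np.savez("w1.npz",p=p,d=d,R=i["R"],t=i["t"],vf=i["vfov"],cx=i["cx"],cy=i["cy"])
E
```

```text
clock: 1.35
eef_pos: [0.3841, 0.1007, 0.2451]
tool_rot: [1.0, -0.026, -0.0, -0.001]
ft_force: [1.7, -1.1, 0.2]
grip_width: -0.0002
t 1.35 pos [0.3841 0.1007 0.2451] yaw -0.0515 j [ 0.26  0.04 -0.24  1.3   0.    1.88] F [ 1.7 -1.1  0.2] w -0.0002
need tool cm [  6.25 -21.47   7.54] roll 0.02885019744006188 zaxis [-0.     0.002 -1.   ]
{'vfov': 64.3528494440228, 'cx': 314.0129130938502, 'cy': 199.39862468155889, 'R': array([[ 9.98727992e-01, -5.04159011e-02,  7.96879444e-04],
       [-4.86042272e-02, -9.58393134e-01,  2.81283186e-01],
       [-1.34174215e-02, -2.80964123e-01, -9.59624476e-01]]), 't': array([-0.37934162,  0.07825485,  0.41440763])}
```

View pics/w1.png

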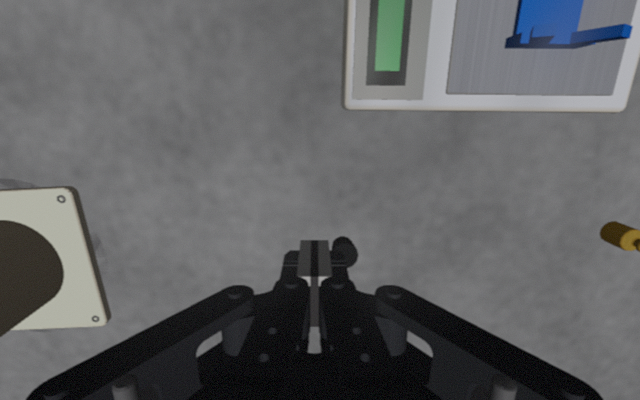

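The wrist camera looks towards world +y; the balance's near edge shows at row 108 and the closed fingertips at (315,255). I'll go nearer so the button and cradle come into view.

```bash

python3 -m inch '[[[0,4.5,-4,0,0],[0,9,-8,0,0],[0,13,-10,0,0],[0,13,-10,0,0],[0,13,-10,0,0]]]'
python3 go.py .4576 .312 .17 -.052
python3 - <<'E'
from workcell import get_obs, optics
import cv2, numpy as np
n="wrist"; i=optics.camera_info(n); p,d=optics.camera(n)
cv2.imwrite("pics/w2.png",p[:,:,::-1]); np.savez("w2.npz",p=p,d=d,R=i["R"],t=i["t"],vf=i["vfov"],cx=i["cx"],cy=i["cy"])
E
```

```text
clock: 2.02
eef_pos: [0.5197, 0.2006, 0.2451]
tool_rot: [1.0, -0.022, -0.0, -0.003]
ft_force: [-0.0, 0.1, 0.6]
grip_width: 0.0
t 2.02 pos [0.5197 0.2006 0.2451] yaw -0.0445 j [0.36 0.35 0.16 1.38 0.01 1.98] F [-0.   0.1  0.6] w 0.0
need tool cm [ -6.69 -10.8    7.59] roll 0.43107372117249704 zaxis [-0.001  0.007 -1.   ]
```

View pics/w2.png

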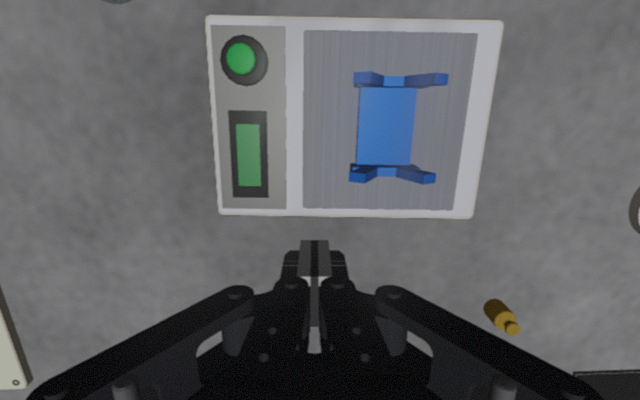

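The whole balance is visible: button top at (241,57), case corners at (207,17), (502,22), (472,217), (220,213).

```bash
python3 - <<'E'
from h import *
s=V("w2.npz"); hsv=cv2.cvtColor(s.p,cv2.COLOR_RGB2HSV); H,S,Vv=[hsv[...,k].astype(int) for k in range(3)]
g=(H>50)&(H<80)&(S>150)&(Vv>100); g[90:]=0
a=np.argwhere(g); print("btn",a.mean(0)[::-1],a.min(0),a.max(0),s.plane(*a.mean(0)[::-1],.082), np.median(s.W[g],0))
C=[s.plane(u,v,.06)[:2] for u,v in [(207,17),(502,22),(472,217),(220,213)]]
print(np.round(C,4),np.mean(C,0)); 
ex=(C[1]-C[0]+C[2]-C[3]); yaw=np.arctan2(ex[1],ex[0]); print("yaw",yaw,[np.linalg.norm(C[i]-C[(i+1)%4]) for i in range(4)])
c=np.mean(C,0); e=np.array([np.cos(yaw),np.sin(yaw)]); f=np.array([-e[1],e[0]])
print("tare",c-.098*e+.055*f,"cradle",c+.03*e)
for dy in(-.038,.038):
  X=np.r_[c+.03*e+dy*f,.096]; print("notch px",s.proj(X))
for dy in(-.038,.038):
 for dx in (-.037,.037):
  X=np.r_[c+(.03+dx)*e+dy*f,.125]; print("tip px",s.proj(X))
E
```

```text
btn [234.82636656  55.18971061] [ 43 227] [ 72 248] [0.45780792 0.31768558 0.082     ] [0.45776664 0.31824465 0.08386323]
[[0.4317 0.3533]
 [0.6941 0.3379]
 [0.6846 0.1542]
 [0.4203 0.1701]] [0.55767946 0.25389981]
yaw -0.0593580145281614 [np.float64(0.26284730666113715), np.float64(0.18395489379697882), np.float64(0.2648137386147446), np.float64(0.1835522318607832)]
tare [0.46311483 0.31461661] cradle [0.58762663 0.25212011]
notch px (np.float64(386.028174428514), np.float64(171.49648604824878))
notch px (np.float64(393.23209377921137), np.float64(81.1643396827908))
tip px (np.float64(348.03798471252856), np.float64(177.67958263834447))
tip px (np.float64(439.59445780685337), np.float64(179.1136981171481))
tip px (np.float64(352.70994072776625), np.float64(77.14606209339966))
tip px (np.float64(452.4178966855269), np.float64(78.84297855421875))
```

```bash
python3 go.py .461 .314 .12 -.055
python3 -m inch '[[[0,-3,-5.5,0,0.5],[0,-6.3,-11,2,0.5],[0,-6.3,-11,6,0.5],[0,-6.3,-11,11,0.5],[0,-6.3,-11,12.3,0.5]]]'
python3 go.py .461 .314 .096 -.055
```

```text
t 2.08 pos [0.5195 0.2004 0.2457] yaw -0.0447 j [0.36 0.35 0.16 1.38 0.01 1.98] F [-0.2 -0.6  0.2] w 0.0
need tool cm [ -6.35 -11.    12.65] roll 0.5921221172525811 zaxis [ 0.     0.007 -1.   ]
clock: 2.7
eef_pos: [0.4586, 0.3119, 0.1214]
tool_rot: [1.0, -0.027, -0.002, -0.002]
ft_force: [-0.7, 0.1, -0.1]
grip_width: -0.0003
t 2.7 pos [0.4586 0.3119 0.1214] yaw -0.0535 j [ 0.59  0.43 -0.06  1.08  0.01  2.22] F [-0.7  0.1 -0.1] w -0.0003
need tool cm [ 0.24 -0.22  2.54] roll 0.0864078299272578 zaxis [-0.005  0.004 -1.   ]
```

```bash

python3 -m inch '[[[0,0.2,-0.2,0.5,0],[0,0.2,-0.2,1,0],[0,0.2,-0.2,1.5,0],[0,0.2,-0.2,2.1,0],[0,0.2,-0.2,2.3,0]]]'
python3 go.py .461 .314 .09 -.055
python3 - <<'E'
from workcell import get_obs, optics
import cv2, numpy as np
n="wrist"; i=optics.camera_info(n); p,d=optics.camera(n)
cv2.imwrite("pics/w3.png",p[:,:,::-1])
E
```

```text
clock: 3.32
eef_pos: [0.4605, 0.3137, 0.0981]
tool_rot: [1.0, -0.027, -0.003, -0.002]
ft_force: [-0.5, -0.0, 0.0]
grip_width: -0.0003
t 3.33 pos [0.4605 0.3137 0.0981] yaw -0.0535 j [ 0.6   0.46 -0.08  1.03  0.01  2.22] F [-0.5 -0.   0. ] w -0.0003
need tool cm [ 0.05 -0.03  0.81] roll 0.08416256666241975 zaxis [-0.005  0.003 -1.   ]
```

View pics/w3.png

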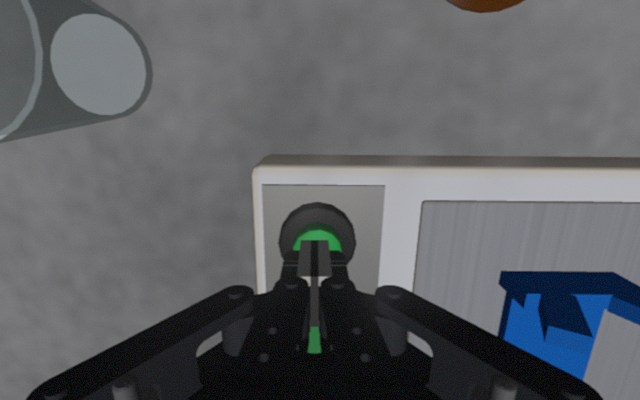

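The fingers (tips at (315,255)) are centred over the green button (rim at rows 205–260, columns 280–355), about to touch. Next I press in small steps.

```bash

python3 -m inch '[[[0,0,0,0.15,0],[0,0,0,0.3,0],[0,0,0,0.45,0],[0,0,0,0.6,0],[0,0,0,0.6,0]]]'
```

```text
clock: 4.0
eef_pos: [0.4605, 0.3138, 0.0922]
tool_rot: [1.0, -0.027, -0.002, -0.002]
ft_force: [-1.3, -1.3, 2.9]
grip_width: -0.0004
```

```bash

python3 -m inch '[[[0,0,0,0.1,0],[0,0,0,0.2,0],[0,0,0,0.25,0],[0,0,0,0.3,0],[0,0,0,0.3,0]]]'
```

```text
clock: 4.62
eef_pos: [0.4605, 0.3138, 0.09]
tool_rot: [1.0, -0.027, -0.002, -0.002]
ft_force: [-2.4, -0.9, 8.6]
grip_width: -0.0004
```

8.6 N, above the spring's 5 N, and motion stopped short: the button is on its stop. Releasing.

```bash

python3 -m inch '[[[0,0,0,0.05,0],[0,0,0,0,0],[0,0,0,-1.5,0],[0,0,0,-5,0],[0,0,0,-8,0]]]'
python3 go.py .4 .1 .245 -.055
python3 - <<'E'
from workcell import get_obs, optics
import cv2, numpy as np
n="wrist"; i=optics.camera_info(n); p,d=optics.camera(n)
cv2.imwrite("pics/w4.png",p[:,:,::-1]); np.savez("w4.npz",p=p,d=d,R=i["R"],t=i["t"],vf=i["vfov"],cx=i["cx"],cy=i["cy"])
E
```

```text
clock: 5.25
eef_pos: [0.4609, 0.3135, 0.1712]
tool_rot: [1.0, -0.027, -0.002, -0.002]
ft_force: [0.6, 0.7, -0.3]
grip_width: 0.0002
t 5.25 pos [0.4609 0.3135 0.1712] yaw -0.0535 j [0.59 0.4  0.03 1.2  0.01 2.22] F [ 0.6  0.7 -0.3] w 0.0002
need tool cm [-4.97 21.62 -7.43] roll 0.08518439306858022 zaxis [-0.005  0.004 -1.   ]
```

View pics/w4.png

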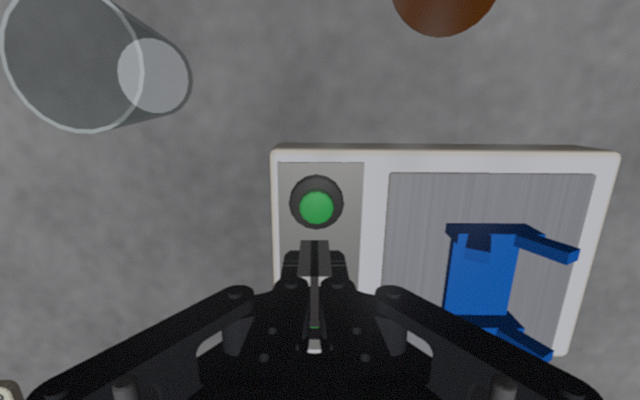

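Button is up again (bright green disc at (316,207)), no force. Now to the clamp.

```bash
python3 go.py .42 -.25 .28 -1.67
python3 -m inch '[[[0,0,4.5,-4,8],[2,0,10,-8,18],[4,-0.3,16,-11,28],[6,-0.5,22,-11,38],[8.5,-0.8,28,-11,48]]]'
python3 go.py .42 -.25 .28 -1.67
```

```text
t 5.3 pos [0.4628 0.3149 0.1758] yaw -0.0535 j [0.59 0.39 0.03 1.21 0.01 2.22] F [1.8 0.3 2.5] w 0.0001
need tool cm [ -1.24  56.55 -10.88] roll 92.61768695402222 zaxis [ 0.002  0.008 -1.   ]
clock: 5.92
eef_pos: [0.4402, 0.0379, 0.2845]
tool_rot: [0.901, -0.433, 0.0, -0.004]
ft_force: [1.0, -0.5, -0.1]
grip_width: 0.0722
t 5.92 pos [0.4402 0.0379 0.2845] yaw -0.8962 j [ 0.08  0.11 -0.06  1.4   0.01  2.55] F [ 1.  -0.5 -0.1] w 0.0722
need tool cm [21.22 19.57  0.22] roll 44.33452630220465 zaxis [ 0.004  0.008 -1.   ]
```

```bash

python3 -m inch '[[[8.5,4.2,3.9,0,9],[8.5,8.4,7.8,0,18],[8.5,12.7,11.7,0,27],[8.5,17,15.6,0,36],[8.5,21.2,19.5,0,44]]]'
python3 go.py .5295 -.2586 .28 -1.67
python3 - <<'E'
from workcell import get_obs, optics
import cv2, numpy as np
n="wrist"; i=optics.camera_info(n); p,d=optics.camera(n)
cv2.imwrite("pics/w5.png",p[:,:,::-1]); np.savez("w5.npz",p=p,d=d,R=i["R"],t=i["t"],vf=i["vfov"],cx=i["cx"],cy=i["cy"])
E
```

```text
clock: 6.55
eef_pos: [0.42, -0.2513, 0.2823]
tool_rot: [-0.672, 0.741, 0.001, 0.004]
ft_force: [0.5, 0.6, 0.1]
grip_width: 0.0852
t 6.55 pos [ 0.42   -0.2513  0.2823] yaw -1.6691 j [-0.54  0.21  0.06  1.42  0.01  2.7 ] F [0.5 0.6 0.1] w 0.0852
need tool cm [ -0.34 -10.97   0.28] roll 0.05348010830395951 zaxis [ 0.005  0.008 -1.   ]
```

View pics/w5.png

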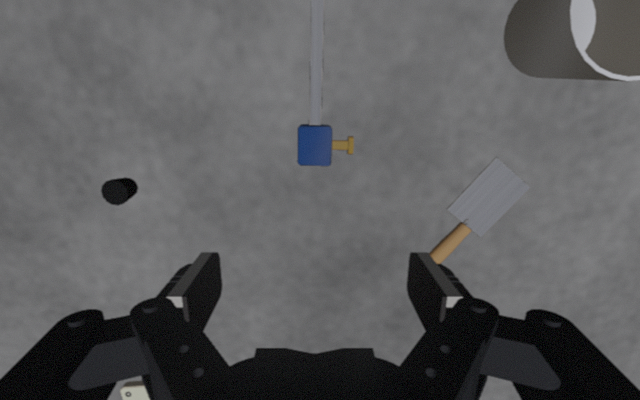

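The boss is at (298–332, 124–166), with the bar leaving upward at columns 310–322. Measuring the line and the boss's inner face.

```bash
python3 - <<'E'
from h import *
s=V("w5.npz"); hsv=cv2.cvtColor(s.p,cv2.COLOR_RGB2HSV); H,S,Vv=[hsv[...,k].astype(int) for k in range(3)]
b=(H>105)&(H<130)&(S>120); b[:110]=0;b[180:]=0
k,l,st,ce=cv2.connectedComponentsWithStats(b.astype(np.uint8)); j=1+st[1:,4].argmax(); print(st[j],ce[j])
x,y,w,h=st[j,:4]
for z in(.044,.022): print(z,"inner",s.plane(x+w/2,y,z),"outer",s.plane(x+w/2,y+h,z),"left",s.plane(x,y+h/2,z),"right",s.plane(x+w,y+h/2,z))
# bar edges
g=cv2.cvtColor(s.p,cv2.COLOR_RGB2GRAY).astype(float)
P=[]
for r in range(5,118,8):
    row=g[r-2:r+3,290:345].mean(0); gr=np.gradient(row); a=np.argmax(gr); c=np.argmin(gr); u=290+(a+c)/2
    X=s.plane(u,r,.029); P.append(X[:2]); 
    if r%24==5: print(r,290+a,290+c,X.round(4))
P=np.array(P); f=np.polyfit(P[:,0],P[:,1],1); print("y=",f,np.abs(P[:,1]-np.polyval(f,P[:,0])).max())
print("y at .53",np.polyval(f,.53), "yaw",np.arctan(f[0]))
E
```

```text
[ 298  125   33   40 1245] [313.61285141 144.93574297]
0.044 inner [ 0.47258351 -0.25507188  0.044     ] outer [ 0.42707074 -0.25065352  0.044     ] left [ 0.45205114 -0.23396882  0.044     ] right [ 0.44839034 -0.27181918  0.044     ]
0.022 inner [ 0.47148875 -0.25484283  0.022     ] outer [ 0.42326498 -0.25016129  0.022     ] left [ 0.44973335 -0.23248275  0.022     ] right [ 0.44585449 -0.27258771  0.022     ]
5 311 309 [ 0.5969 -0.2622  0.029 ]
29 311 323 [ 0.5731 -0.2675  0.029 ]
53 324 322 [ 0.5485 -0.2718  0.029 ]
77 311 308 [ 0.5251 -0.2544  0.029 ]
101 323 321 [ 0.4979 -0.2661  0.029 ]
y= [-0.1033121  -0.20708338] 0.008093251667893986
y at .53 -0.2618387867954526 yaw -0.10294686781456946
```

```bash
python3 go.py .531 -.260 .08 -1.674
python3 -m inch '[[[8.5,-0.2,-5.5,0,0.2],[8.5,-0.2,-11.1,3,0.2],[8.5,-0.2,-11.1,9,0.2],[8.5,-0.2,-11.1,15,0.2],[8.5,-0.2,-11.1,20,0.2]]]'
python3 go.py .531 -.260 .02 -1.674
python3 - <<'E'
from workcell import get_obs, optics
import cv2, numpy as np
for n in ["wrist","top"]:
    i=optics.camera_info(n); p,d=optics.camera(n)
    if n=="top": p=cv2.resize(p[140:300,330:490],None,fx=3.5,fy=3.5)
    cv2.imwrite(f"pics/{n}6.png",p[:,:,::-1])
E
```

```text
t 6.6 pos [ 0.4193 -0.2577  0.2818] yaw -1.6785 j [-0.55  0.21  0.06  1.42  0.    2.7 ] F [ 1.5 -4.6  0.8] w 0.0848
need tool cm [ -0.91 -11.07  20.22] roll -0.26061139204553385 zaxis [ 0.004  0.002 -1.   ]
clock: 7.22
eef_pos: [0.5298, -0.2663, 0.0794]
tool_rot: [-0.667, 0.745, 0.001, 0.002]
ft_force: [-0.5, -0.2, 0.0]
grip_width: 0.0848
t 7.22 pos [ 0.5298 -0.2663  0.0794] yaw -1.6812 j [-0.47  0.54 -0.    1.03  0.    2.78] F [-0.5 -0.2  0. ] w 0.0848
need tool cm [-0.61 -0.04  5.94] roll -0.4151144496062555 zaxis [ 0.002  0.004 -1.   ]
```

View pics/wrist6.png

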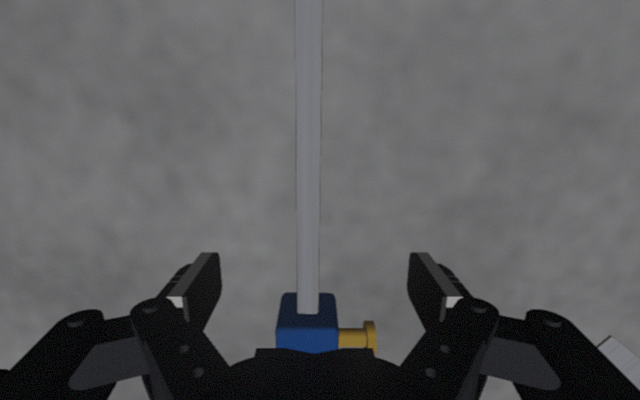

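Bar sits between the open jaws at columns 297–322 (jaw centre about 315), the boss behind at (307,320). Shift slightly and descend.

```bash

python3 -m inch '[[[8.5,-0.5,0,0,-0.4],[8.5,-0.5,0,1.5,-0.4],[8.5,-0.5,0,3.5,-0.4],[8.5,-0.5,0,5.5,-0.4],[8.5,-0.5,0,5.9,-0.4]]]'
python3 go.py .531 -.261 .02 -1.674
```

```text
clock: 7.95
eef_pos: [0.5257, -0.2587, 0.0165]
tool_rot: [-0.67, 0.743, 0.006, -0.0]
ft_force: [-0.4, -0.3, -0.4]
grip_width: 0.085
t 7.95 pos [ 0.5257 -0.2587  0.0165] yaw -1.6743 j [-0.46  0.61 -0.07  0.91  0.    2.79] F [-0.4 -0.3 -0.4] w 0.085
need tool cm [ 0.17 -0.54 -0.36] roll -0.019918591226775823 zaxis [-0.009  0.009 -1.   ]
```

```bash

python3 -m inch '[[[8.5,0.1,-0.5,-0.35,0],[8.5,0.1,-0.5,-0.35,0],[8.5,0.1,-0.5,-0.35,0],[8.5,0.1,-0.5,-0.35,0],[8.5,0.1,-0.5,-0.35,0]]]'
python3 go.py .531 -.261 .02 -1.674
python3 -m inch '[[[6,0,0,0,0],[4,0,0,0,0],[2.5,0,0,0,0],[1,0,0,0,0],[0,0,0,0,0]]]'
python3 -m inch '[[[0,0,0,0,0],[0,0,0,0,0],[0,0,0,0,0],[0,0,0,0,0],[0,0,0,0,0]]]'
python3 go.py .531 -.261 .02 -1.674
```

```text
clock: 8.57
eef_pos: [0.5306, -0.2603, 0.02]
tool_rot: [-0.67, 0.743, 0.006, -0.0]
ft_force: [1.7, -0.1, 0.4]
grip_width: 0.0852
t 8.57 pos [ 0.5306 -0.2603  0.02  ] yaw -1.6744 j [-0.46  0.61 -0.05  0.92  0.    2.79] F [ 1.7 -0.1  0.4] w 0.0852
need tool cm [ 0.07 -0.05  0.  ] roll -0.023915455524927607 zaxis [-0.009  0.009 -1.   ]
clock: 9.2
eef_pos: [0.5307, -0.2607, 0.0203]
tool_rot: [-0.669, 0.743, 0.006, -0.001]
ft_force: [-1.5, -1.7, 1.9]
grip_width: 0.0131
clock: 9.82
eef_pos: [0.5307, -0.2607, 0.0203]
tool_rot: [-0.669, 0.743, 0.006, -0.001]
ft_force: [0.1, -0.8, 0.8]
grip_width: 0.0126
t 9.82 pos [ 0.5307 -0.2607  0.0203] yaw -1.6749 j [-0.46  0.61 -0.05  0.92  0.    2.79] F [ 0.1 -0.8  0.8] w 0.0126
need tool cm [ 0.02 -0.03  0.03] roll -0.05184411513145955 zaxis [-0.009  0.008 -1.   ]
```

Gripped at 12.6–13 mm, about the bar's 14 mm. Lift and look.

```bash

python3 -m inch '[[[0,0,0,-1,0],[0,0,0,-3,0],[0,0,0,-5,0],[0,0,0,-7,0],[0,0,0,-7,0]]]'
python3 - <<'E'
from workcell import get_obs, optics
import cv2, numpy as np
for n in ["wrist","scene"]:
    i=optics.camera_info(n); p,d=optics.camera(n); np.savez(f"{n}7.npz",p=p,d=d,R=i["R"],t=i["t"],vf=i["vfov"],cx=i["cx"],cy=i["cy"])
    if n=="scene": p=cv2.resize(p[120:300,150:350],None,fx=3,fy=3)
    cv2.imwrite(f"pics/{n}7.png",p[:,:,::-1])
o=get_obs(); print(o['ft_force'],o['ft_torque'])
E
```

```text
clock: 10.45
eef_pos: [0.5318, -0.2613, 0.091]
tool_rot: [-0.669, 0.743, 0.005, -0.0]
ft_force: [-0.4, -0.4, -8.8]
grip_width: 0.0128
[ 0.09980456 -0.34390734 -9.54331937] [-0.00580607 -0.01176463  0.02772624]
```

View pics/wrist7.png

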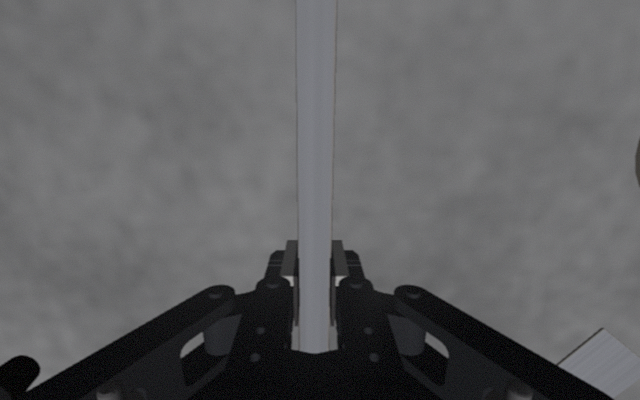

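View pics/scene7.png

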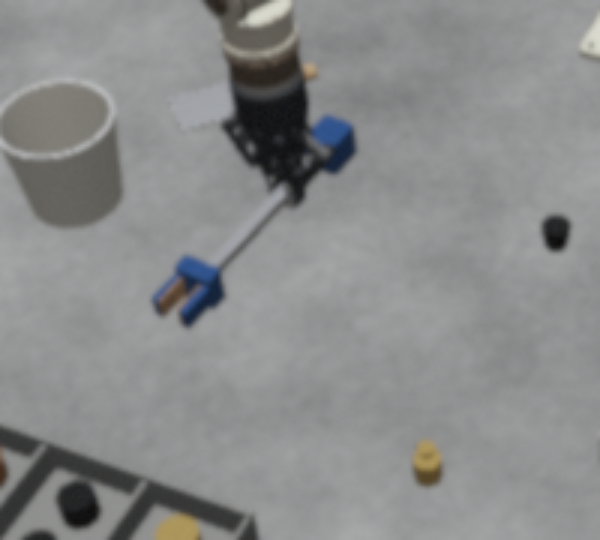

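The bar is held level and centred in the jaws (columns 295–337), the boss behind it, the claw ahead. Wrist load is 9 N with almost no moment, so it hangs in balance. Now raise and carry.

```bash

python3 -m inch '[[[0,0,0,-2,0],[0,0,0,-6,0],[0,0,0,-10,0],[0,0,0,-14,0],[0,0,0,-16,0]]]'
python3 go.py .587 .252 .25 -.057
```

```text
clock: 11.18
eef_pos: [0.5323, -0.2622, 0.2499]
tool_rot: [-0.669, 0.743, 0.007, -0.001]
ft_force: [0.3, 0.2, -7.8]
grip_width: 0.0128
t 11.18 pos [ 0.5323 -0.2622  0.2499] yaw -1.6746 j [-0.46  0.44  0.3   1.45  0.    2.79] F [ 0.3  0.2 -7.8] w 0.0128
need tool cm [-51.71  -0.12   0.4 ] roll -92.68165790889586 zaxis [-0.01   0.009 -1.   ]
```

```bash

python3 -m inch '[[[0,-2,0,0,-3],[0,-5.5,0,0,-9],[0,-9.5,0,0,-16],[0,-13.5,0,0,-23],[0,-16,0,0,-27]]]'
python3 go.py .587 .252 .25 -.057
```

```text
clock: 11.8
eef_pos: [0.5474, -0.0998, 0.2485]
tool_rot: [0.826, -0.564, -0.01, -0.0]
ft_force: [0.3, -1.0, -7.6]
grip_width: 0.0129
t 11.8 pos [ 0.5474 -0.0998  0.2485] yaw -1.1974 j [-0.18  0.37  0.19  1.41  0.01  2.58] F [ 0.3 -1.  -7.6] w 0.0129
need tool cm [-31.31 -16.52   0.19] roll -65.33917156955359 zaxis [-0.016  0.011 -1.   ]
```

```bash

python3 -m inch '[[[0,-2,-1,0,-4],[0,-5.5,-3,0,-11],[0,-9.5,-5,0,-19],[0,-13.5,-7,0,-27],[0,-16,-8.3,0,-32]]]'
python3 go.py .587 .252 .25 -.057
```

```text
clock: 12.42
eef_pos: [0.5645, 0.0824, 0.2475]
tool_rot: [0.95, -0.311, -0.012, -0.002]
ft_force: [-0.1, -0.4, -8.6]
grip_width: 0.0129
t 12.43 pos [0.5645 0.0824 0.2475] yaw -0.6319 j [0.14 0.4  0.23 1.42 0.01 2.34] F [-0.1 -0.4 -8.6] w 0.0129
need tool cm [ -8.21 -15.02  -0.1 ] roll -32.938225673812944 zaxis [-0.021  0.012 -1.   ]
```

```bash

python3 -m inch '[[[0,-1.5,-3,0,-7],[0,-3.5,-6.5,0,-15],[0,-6,-11,0,-24],[0,-7.8,-14.2,0,-31],[0,-8.2,-15,0,-32.9]]]'
python3 -m inch '[[[0,0,0,0,0],[0,0,0,0,0],[0,0,0,0,0],[0,0,0,0,0],[0,0,0,0,0]]]'
python3 go.py .587 .252 .25 -.057
python3 - <<'E'
from workcell import get_obs, optics
import cv2, numpy as np
for n in ["wrist","scene","top"]:
    i=optics.camera_info(n); p,d=optics.camera(n); np.savez(f"{n}8.npz",p=p,d=d,R=i["R"],t=i["t"],vf=i["vfov"],cx=i["cx"],cy=i["cy"])
    if n=="scene": p=cv2.resize(p[120:300,320:540],None,fx=3.3,fy=3.3)
    if n=="top": p=cv2.resize(p[120:300,140:340],None,fx=3.3,fy=3.3)
    cv2.imwrite(f"pics/{n}8.png",p[:,:,::-1])
E
```

```text
clock: 13.05
eef_pos: [0.585, 0.2551, 0.2455]
tool_rot: [1.0, -0.026, -0.013, -0.005]
ft_force: [-0.2, -0.3, -8.5]
grip_width: 0.0129
clock: 13.68
eef_pos: [0.5852, 0.2546, 0.2459]
tool_rot: [1.0, -0.026, -0.013, -0.005]
ft_force: [0.6, 0.6, -7.8]
grip_width: 0.0128
t 13.68 pos [0.5852 0.2546 0.2459] yaw -0.0519 j [0.4  0.54 0.46 1.5  0.02 2.02] F [ 0.6  0.6 -7.8] w 0.0128
need tool cm [ 0.18  0.24 -0.42] roll 0.2921167812710986 zaxis [-0.026  0.011 -1.   ]
```

View pics/scene8.png

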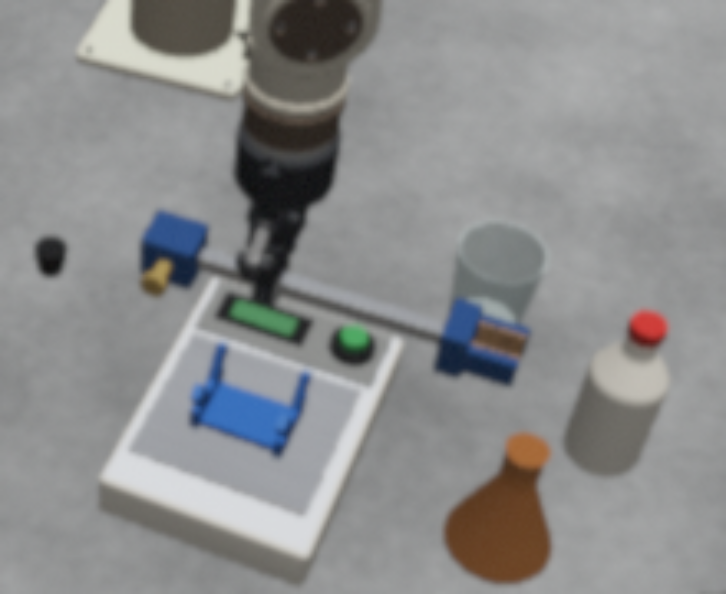

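View pics/top8.png

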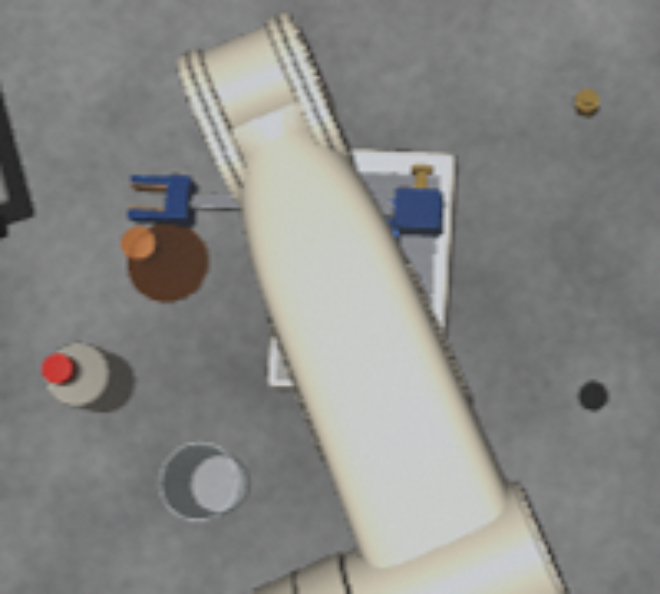

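View pics/wrist8.png

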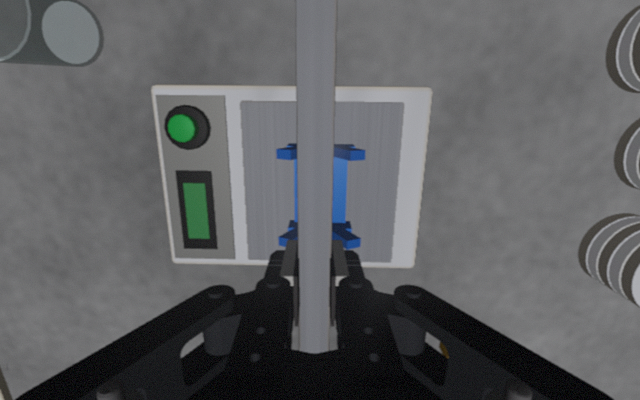

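The bar is in line with both notches (yokes at (320,152) and (320,235) in the wrist view, bar columns 297–337), and the claw clears the flask from above. I'll recheck the cradle position from this view.

```bash
python3 - <<'E'
from h import *
s=V("wrist8.npz")
C=[s.plane(u,v,.06)[:2] for u,v in [(152,88),(431,88),(414,267),(173,261)]]
ex=(C[1]-C[0]+C[2]-C[3]); yaw=np.arctan2(ex[1],ex[0]); c=np.mean(C,0); e=np.array([np.cos(yaw),np.sin(yaw)])
print(c,yaw,"cradle",c+.03*e,[np.linalg.norm(C[i]-C[(i+1)%4]).round(4) for i in range(4)])
T=[s.plane(u,v,.125) for u,v in [(278,153),(364,153),(281,241),(359,243)]]; print(np.round(T,4),np.mean(T,0))
s=V("scene8.npz")
for n,u,v in[("boss",320+175/3.3,120+235/3.3),("claw",320+463/3.3,120+330/3.3)]:print(n,s.plane(u,v,.27))
E
python3 go.py .587 .252 .183 -.057
```

```text
[0.5577236  0.25389178] -0.05880042762580534 cradle [0.58767176 0.25212878] [np.float64(0.2643), np.float64(0.1853), np.float64(0.2665), np.float64(0.182)]
[[0.5559 0.2931 0.125 ]
 [0.6239 0.2899 0.125 ]
 [0.5523 0.2177 0.125 ]
 [0.6191 0.2132 0.125 ]] [0.58782084 0.25349017 0.125     ]
boss [0.58750516 0.17783614 0.27      ]
claw [0.6021271  0.41156539 0.27      ]
t 13.82 pos [0.5851 0.255  0.2457] yaw -0.0512 j [0.4  0.54 0.46 1.5  0.02 2.02] F [ 0.1  0.2 -8.8] w 0.0128
need tool cm [0.37 0.34 6.26] roll 0.3295889700905809 zaxis [-0.026  0.011 -1.   ]
```

```bash

python3 -m inch '[[[0,0.2,0.2,1,0.3],[0,0.3,0.3,2.5,0.3],[0,0.4,0.3,4,0.3],[0,0.4,0.3,5.4,0.3],[0,0.4,0.3,6.2,0.3]]]'
python3 -m inch '[[[0,0,0,0,0],[0,0,0,0,0],[0,0,0,0,0],[0,0,0,0,0],[0,0,0,0,0]]]'
python3 go.py .587 .252 .183 -.057
python3 - <<'E'
from workcell import get_obs, optics
import cv2, numpy as np
for n in ["wrist","scene","top"]:
    i=optics.camera_info(n); p,d=optics.camera(n); np.savez(f"{n}9.npz",p=p,d=d,R=i["R"],t=i["t"],vf=i["vfov"],cx=i["cx"],cy=i["cy"])
    if n=="scene": p=cv2.resize(p[120:300,320:540],None,fx=3.3,fy=3.3)
    if n=="top": p=cv2.resize(p[120:300,140:340],None,fx=3.3,fy=3.3)
    cv2.imwrite(f"pics/{n}9.png",p[:,:,::-1])
E
python3 go.py .587 .252 .183 -.057
python3 - <<'E'
from h import *
s=V("top9.npz"); hsv=cv2.cvtColor(s.p,cv2.COLOR_RGB2HSV); H,S,Vv=[hsv[...,k].astype(int) for k in range(3)]
b=(H>105)&(H<130)&(S>120)&(s.W[...,2]>.15)&(s.W[...,2]<.25)
k,l,st,ce=cv2.connectedComponentsWithStats(b.astype(np.uint8))
for j in range(1,k):
  if st[j,4]>30: print(st[j],np.median(s.W[l==j],0).round(4),s.plane(*ce[j],.205))
E
```

```text
clock: 14.45
eef_pos: [0.5866, 0.2522, 0.1817]
tool_rot: [0.999, -0.028, -0.014, -0.004]
ft_force: [-0.2, -0.8, -8.2]
grip_width: 0.0128
clock: 15.08
eef_pos: [0.5867, 0.2522, 0.1821]
tool_rot: [0.999, -0.028, -0.014, -0.005]
ft_force: [-0.2, 0.1, -7.9]
grip_width: 0.0132
t 15.07 pos [0.5867 0.2522 0.1821] yaw -0.0565 j [0.4  0.57 0.33 1.36 0.02 2.02] F [-0.2  0.1 -7.9] w 0.0132
need tool cm [ 0.03  0.02 -0.09] roll 0.03079540489441896 zaxis [-0.028  0.01  -1.   ]
t 15.22 pos [0.5866 0.2522 0.1818] yaw -0.0565 j [0.4  0.57 0.33 1.36 0.02 2.02] F [ 0.4  0.  -9.2] w 0.0125
need tool cm [ 0.04  0.01 -0.12] roll 0.030076690170206852 zaxis [-0.028  0.01  -1.   ]
[185 177  18  13 113] [0.5937 0.408  0.2051] [0.59462487 0.41320665 0.205     ]
[263 181  13  11 135] [0.5794 0.1693 0.2036] [0.57913696 0.16929226 0.205     ]
```

View pics/scene9.png

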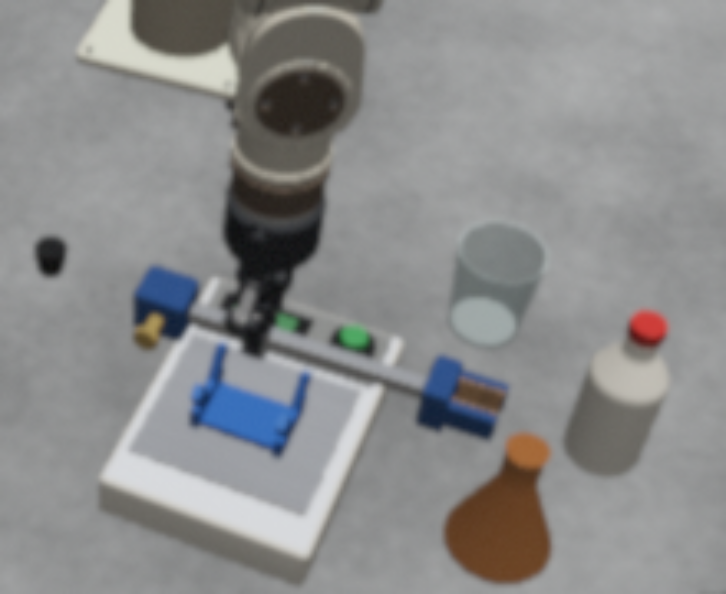

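View pics/wrist9.png

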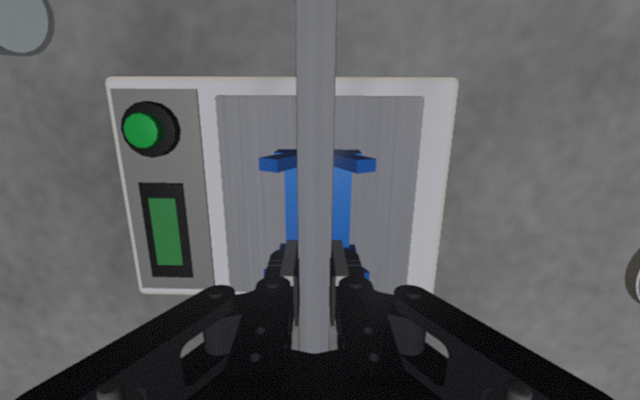

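```bash
python3 -c "
from workcell import ticket,get_obs
import numpy as np
print(np.abs(get_obs()['joint_vel']).max()); print(ticket.job_done())"
```

```text
0.002705792372062127
the job is handed in; nothing more can be done
None
```

I zeroed the balance and handed the job in with the clamp still held level over the cradle, at 15.2 s of the 58 s allowed.

- **Tare button:** I pressed it with the closed fingers until the force reached 8.6 N and it stopped moving; the spring takes 5 N at full travel. I then let go, and the wrist picture showed the button up again.
- **Grasp:** I gripped the bar at its balance point. The lifted load was about 9 N with almost no tilting moment, so it hangs in balance.
- **Sideways position:** The balance point is about 3 mm from the cradle's middle. From the top camera it is at (0.584, 0.252), against (0.588, 0.252) for the cradle.
- **Height and alignment:** It is about 87 mm above the notch bottoms. The bar is within about 0.01 rad of the line of notches.
- **Level and still:** The tool leans about 0.03 rad, against the 0.10 allowed. The arm was still.
- **Clearances:** The boss and claw hang about 30 mm above the yoke tips and the flask top. Nothing touched the balance, and nothing else seems to have moved.

**Disagreements:** Cameras differed by 2 to 5 mm on the balance and clamp positions, and the arm ended some moves 4 to 6 mm off target. I corrected this before gripping and before the final hold. The finger opening read 12.5 to 13.2 mm on the 14 mm bar.

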